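# Dock the chip carrier along the guide rail

### The arm

A 6-joint arm with a two-finger parallel gripper is mounted at the origin on the work surface. World frame = base frame: x ahead of the robot, y to its left, z up, the work surface at z = 0. Lengths are in m, angles in rad, forces in N, time in s.
With the tool pointing down it reaches from about 0.25 to 0.775 m from the base axis. Payload 4 kg.
Tool frame: the origin (TCP) lies midway between the tips of the shut fingers; the grasp point (between the pads) lies 19 mm behind it; z points along the fingers, x is the direction in which the jaws open and shut, and the axes are right-handed (so a half turn about z gives the same grasp; the last joint's range is limited). The gripper opens to 94 mm and grips with 3 to 60 N. Pads are 16 mm wide; open, the fingers measure 119 mm over their backs; the gripper's body (75 mm by 177 mm) begins 78 mm behind the grasp point.
Start: joints at [-1.208, 0.087, 1.371, -0, 1.684, -0.103], TCP at [0.247, -0.491, 0.206] pointing down, gripper open.
Joint ranges: [-3.1, 3.1], [-0.76, 2.03], [0.27, 2.55], [-1.08, 4.22], [0.17, 2.65], [-2.57, 2.57]. Speed limits (rad/s): [2.79, 2.79, 3.14, 3.14, 3.14, 3.14].

### API

Orientations are given as [roll, pitch, yaw] about the fixed x, y, z axes, in that order (R = Rz(yaw) Ry(pitch) Rx(roll)).
In Python, from bench import robot, eyes, close_job gives the robot as it stands.
- The arm moves only by the shell command python3 -m jog 'ROWS'. ROWS is JSON, a list of rows, each a list of 3 entries, a list of its own where there are three numbers: the turn, a rotation vector about the tool's x, y, z in degrees, then the shift along the tool's x, y, z in mm, then the closure, from -1 (fully open) to 1 (shut). In form: [[[wx, wy, wz], [x, y, z], claw], ...]. A call has 1 to 5 rows; each row is the pose to reach, as a shift and turn from the pose commanded when the call began, along the tool's axes at that moment; what a row does not reach only later rows make up. A row lasts 1/10 s, in which the tool goes at most 50 mm and 8.59 degrees, less where a joint would pass 70% of its speed; a pose out of reach is approached as far as the arm can. A call with a gripper value outside its range is refused whole. The fingers move at their own pace and stop on an object; the grip force is fixed at half the most. Time passes only in rows, so rows that repeat a pose let the fingers close. It gives the time, the measured TCP pose, the force and the opening at its end, in the units of the state.
- robot.get_obs(): the state, without advancing time (a new reading comes with each control period).
- eyes.snapshot(name): name is "scene" or "top" or "wrist"; returns (picture, depth): 420x560x3 uint8, red, green, blue; 420x560 float32, m along the optical axis (not along the pixel's ray), 0 where there is no reading.
- eyes.camera_params(name): a dict with "mtx" (3x3 intrinsics, pixels), "k1" (the pictures are not rectified: a ray, as slopes to the right and down, at radius r is drawn at 1 + k1 r^2 times it, then the intrinsics apply), "world_to_cam" (4x4, takes a point from world to camera coordinates). Camera axes: x right, y up, looking along -z (the intrinsics and any distortion apply to the point x, -y, -z); pixel columns grow to the right and rows downward; lengths in m; the calibration is good to about 2 mm. A picture is of the moment at which its call begins: read the wrist's pose just before it. camera_params takes no time and is no camera call; for the wrist camera it gives the pose at the moment of the call.
- close_job(): hands the job in, once; it reports no verdict.
The state is a dict: "time": time; "joint_positions": joint angles; "qvel": joint speeds; "joint_torque": joint torques, N m; "tool_pos": TCP position; "ee_rot": TCP orientation; "wrist_force": force on the tool from outside, world axes, zero at the start; "wrist_torque": the same for the moment, N m; "width": finger opening in m.
Only numpy, scipy, OpenCV 4.12 (cv2) and the standard library are available. Lean on these libraries where they do the work, as an engineer would, in place of code of your own. Each camera call takes 0.05 s, during which the arm holds its last target. There are 200 camera calls.

### The job

On the dark grey docking deck, press the white step-cornered chip carrier flat against the long guide rail near where it lies with the fingertips, then slide it along the rail, keeping it against the rail, until it sits fully home in the corner pocket at the rail's end, touching both the rail and the end stop. Only push it: never lift or tip it, and leave everything else on the deck and bench where it stands. Finish with the hand clear.

Things in the scene. Friction and masses are not known exactly. Their poses are not given: they have to be found in the camera images.
- deck: Fixed docking deck: dark grey plastic plate 180 mm (its x) by 340 mm (its y), 10 mm thick, flat on the bench; things slide on its upper face (z = 10 mm). Origin: centre of the underside. y runs along the guide rail towards the pocket; x points from the open near side to the rail (away from the robot, turned by up to 0.3 rad). Its metal strips all stand 12 mm above the plate.
- rail (a point): Guide rail, a straight metal strip along the whole far side of the deck, 12 mm thick: this point is the middle of its inner face, at the top edge, deck (70, 0, 22) mm. The inner face is the plane deck x = 70 mm.
- stop (a point): End stop, a metal strip across the deck's +y end from the rail to deck x = -5 mm: this point is on its inner face, at the top edge, deck (45, 150, 22) mm. The inner face is the plane deck y = 150 mm.
- lip (a point): Short metal lip on the pocket's near side, 10 mm thick: this point is on its inner face, at the top, deck (17, 141, 22) mm. The face x = 17 mm runs from y = 131 mm to the end stop; before it a lead-in flares outwards, to x = 5 mm (its outer side to -1 mm), back to y = 114 mm. The pocket is 53 mm wide for the 50 mm nose and is entered along the rail.
- pocket (a point): Where the carrier's origin lies when it is fully home: deck (45, 112, 10) mm, on the plate's upper face.
- carrier: Loose white plastic chip carrier with a glass strip on top, about 90 g, 16 mm high, 50 mm (its x) by 76 mm (its y), with one corner (-x, -y) cut away. Origin: centre of the 50 x 76 rectangle, on the underside. It starts on the deck well short of the pocket, 12 to 42 mm off the rail, turned up to 0.25 rad; +y (the full-width nose) points to the pocket, +x to the rail; home, its axes match the deck's.
- step (a point): Inner corner of the carrier's cut-away finger step, half-way up: carrier (-5, 2, 8) mm, axes as the carrier's. The step is 20 mm deep in x, 40 mm long in y, full height, open to -x and -y. A fingertip in it bears on the face x = -5 mm (y from -38 to 2; pushes to the rail) and on the face y = 2 mm (x from -25 to -5; pushes along the rail).
- vial_mid (a point): Centre of a closed amber vial, 24 mm in diameter, 45 mm high, standing loose on the deck's near edge, on the pocket half. Leave it.
- puck: Round white disc 36 mm in diameter, 14 mm high, lying loose on the deck's near edge at the end away from the pocket; origin at the centre of its underside. Not the carrier: leave it.
- jar: Jar 64 mm in diameter, 85 mm high, loose on the bench to one side; origin under its centre. Leave it.
- tube_rack: Grey rack with small capped tubes, 90 x 160 mm, 48 mm high, loose on the bench to one side; origin under its centre. Leave it.
- tip_box: Clear box with a grey lid, 87 x 122 mm, 59 mm high, loose on the bench to one side; origin under its centre. Leave it.
- flask: Bottle 52 mm in diameter, 120 mm high, loose on the bench to one side; origin under its centre. Leave it.
- mouse: Black computer mouse 100 x 60 mm, 34 mm high, on the bench beyond the deck; origin under its centre. Leave it.
There are look-alikes about, which are no part of the job. What is shaped like the carrier but orange or red is not meant.

How it is judged:
By the outcome, as a careful person would: the job done as asked, in the order asked, and still so for the second after the job is handed in, with the robot touching nothing.
It also fails if it takes over 48 s, if anything falls off the work surface, if the arm or the gripper's body presses on something with over 40 N, if the wrist force passes 120 N, or if a joint passes its speed limit or range.

## Working session

There is one attempt and no reset: what is moved stays moved. The work goes in short steps, Python scripts to look and compute and a shell command to move; the robot and the scene stay as the last step left them, time stands still between calls to the robot, and variables do not carry over. Pictures are saved under pics/ and viewed, about 8 in all and at most 12, crops included, and the job is handed in when it is done.

```bash
mkdir -p pics; ls; python3 - <<'E'
from bench import robot, eyes
import cv2, numpy as np
o=robot.get_obs(); print({k:np.round(v,3).tolist() for k,v in o.items()})
for n in ("scene","top"):
    p,d=eyes.snapshot(n); cv2.imwrite(f"pics/{n}0.png",p[:,:,::-1]); np.savez(f"pics/{n}0.npz",p=p,d=d)
    c=eyes.camera_params(n); print(n,np.round(c["mtx"],1).tolist(),c["k1"],np.round(c["world_to_cam"],3).tolist())
a=cv2.imread("pics/scene0.png");b=cv2.imread("pics/top0.png")
E
```

```text
pics
{'time': 0.0, 'joint_positions': [-1.208, 0.088, 1.372, -0.0, 1.684, -0.103], 'qvel': [-0.003, -0.002, 0.001, 0.001, -0.0, 0.001], 'joint_torque': [0.0, -34.018, -30.243, 0.072, 0.033, -0.0], 'tool_pos': [0.247, -0.491, 0.204], 'ee_rot': [-3.141, 0.002, -1.105], 'wrist_force': [-0.496, -0.146, -0.528], 'wrist_torque': [-0.063, 0.058, -0.02], 'width': 0.094}
scene [[404.3, 0.0, 273.1], [0.0, 404.3, 204.9], [0.0, 0.0, 1.0]] -0.025743029686514055 [[-0.196, 0.981, -0.008, 0.121], [-0.601, -0.113, 0.791, 0.334], [0.775, 0.16, 0.612, -1.463], [0.0, 0.0, 0.0, 1.0]]
top [[434.0, 0.0, 285.2], [0.0, 434.0, 214.2], [0.0, 0.0, 1.0]] 0.013390015362410527 [[0.011, -1.0, 0.01, -0.007], [0.995, 0.012, 0.103, -0.607], [-0.104, 0.009, 0.995, -1.086], [0.0, 0.0, 0.0, 1.0]]
```

View pics/top0.png

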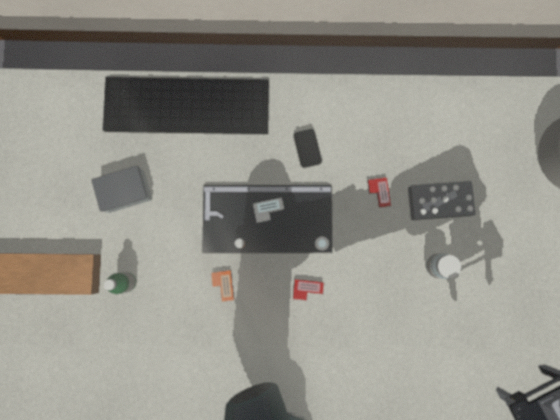

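View pics/scene0.png

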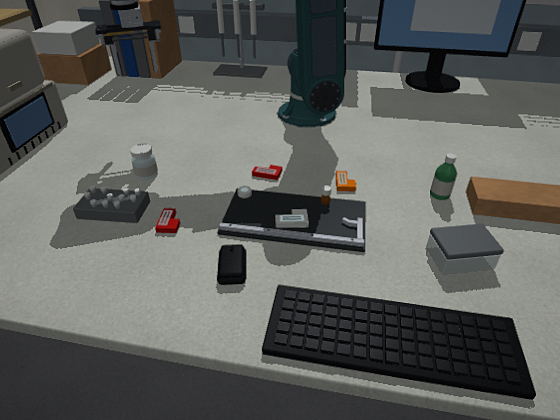

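Both views show the white stepped carrier at top px (268,208). It lies on the dark deck at (267,218), with the rail on the deck's far edge and the pocket at its left end (210,205). Possible confusions, in top px:
- orange stepped part (224,285)
- red stepped parts (308,288) and (382,190)
- white puck (322,243)
- white vial cap (239,243)

By the description, the choice is the white stepped part at (268,208).

```bash
cat > h.py <<'E'
import numpy as np, cv2
from scipy.spatial.transform import Rotation as R
from bench import robot, eyes
def cast(c,uv,z):
    """pixels -> world points on the plane z"""
    uv=np.atleast_2d(np.float64(uv)); K=c["mtx"]
    s=cv2.undistortPoints(uv[:,None],K,np.array([c["k1"],0,0,0,0.]))[:,0]
    T=np.linalg.inv(c["world_to_cam"]); d=np.c_[s[:,0],-s[:,1],-np.ones(len(s))]@T[:3,:3].T; o=T[:3,3]
    return o+d*((z-o[2])/d[:,2])[:,None]
def rays(c,uv):
    a=cast(c,uv,0.0); T=np.linalg.inv(c["world_to_cam"]); d=a-T[:3,3]
    return T[:3,3],d/np.linalg.norm(d,axis=1)[:,None]
def proj(c,P):
    p=np.atleast_2d(P)@c["world_to_cam"][:3,:3].T+c["world_to_cam"][:3,3]
    q=p*[1,-1,-1]; x=q[:,:2]/q[:,2:]; x=x*(1+c["k1"]*(x**2).sum(1))[:,None]
    return x@np.diag(np.diag(c["mtx"])[:2])+c["mtx"][:2,2]
def togo(p,yaw):
    """tool-frame turn(deg) and shift(mm) to world TCP p, tool down at yaw"""
    o=robot.get_obs(); r=R.from_euler('xyz',o["ee_rot"])
    t=R.from_euler('xyz',[np.pi,0,yaw])
    print("turn",np.round(np.degrees((r.inv()*t).as_rotvec()),1),"shift",np.round(r.inv().apply(np.array(p)-o["tool_pos"])*1000,1),"t",o["time"])
E
python3 - <<'E'
from h import *
c=eyes.camera_params("top")
print(np.round(cast(c,[[203,185],[331,186],[332,252],[203,252]],.016),3))
print(np.round(cast(c,[[268,208],[239,243],[322,243]],.026),3))
w=eyes.camera_params("wrist"); T=np.linalg.inv(w["world_to_cam"]); print(np.round(T,3), w["mtx"],w["k1"])
o=robot.get_obs(); r=R.from_euler('xyz',o["ee_rot"]); print("cam in tool",r.inv().apply(T[:3,3]-o["tool_pos"]), np.round(r.inv().as_matrix()@T[:3,:3],3))
E
```

```text
[[ 0.682  0.216  0.016]
 [ 0.684 -0.12   0.016]
 [ 0.511 -0.122  0.016]
 [ 0.508  0.211  0.016]]
[[ 0.623  0.045  0.026]
 [ 0.531  0.118  0.026]
 [ 0.534 -0.096  0.026]]
[[ 0.449  0.868  0.21   0.309]
 [-0.894  0.437  0.104 -0.461]
 [-0.002 -0.234  0.972  0.383]
 [ 0.     0.     0.     1.   ]] [[320.06193825   0.         276.38646238]
 [  0.         320.06193825 207.78267772]
 [  0.           0.           1.        ]] -0.0018107460651369573
cam in tool [ 0.0012187  -0.06893824 -0.17889707] [[ 1.     0.    -0.   ]
 [ 0.    -0.972 -0.235]
 [-0.     0.235 -0.972]]
```

```bash
python3 -c "
from h import *
togo([.6,0.0,.2],-np.pi/2)"
```

```text
turn [ 0.   0.1 26.7] shift [-280.  -536.     5.1] t 0.1
```

```bash
python3 -m jog '[[[0,0,8],[-23,-44,0],1],[[0,0,16],[-46,-88,0],1],[[0,0,24],[-69,-132,0],1],[[0,0,26.7],[-92,-176,0],1],[[0,0,26.7],[-112,-214,0],1]]' ; python3 -c "
from h import *
togo([.6,0.0,.16],-np.pi/2)"
```

```text
time: 0.6
tool_pos: [0.3885, -0.2933, 0.205]
ee_rot: [3.141, 0.001, -1.572]
wrist_force: [0.3, -0.4, -0.0]
width: 0.0576
turn [ 0.   0.  -0.1] shift [-293.5 -211.1   45.1] t 0.6
```

```bash
python3 -m jog '[[[0,0,0],[-294,-211,45],1],[[0,0,0],[-294,-211,45],1],[[0,0,0],[-294,-211,45],1],[[0,0,0],[-294,-211,45],1],[[0,0,0],[-294,-211,45],1]]' ;  python3 -m jog '[[[0,0,0],[-50,-35,7],1],[[0,0,0],[-100,-70,15],1],[[0,0,0],[-130,-90,20],1],[[0,0,0],[-130,-90,20],1]]' ; cat > look.py <<'E'
import sys; from h import *
n=sys.argv[1]; c=eyes.camera_params("wrist"); p,d=eyes.snapshot("wrist"); cv2.imwrite(f"pics/{n}.png",p[:,:,::-1]); np.savez(f"pics/{n}.npz",p=p,d=d,**c)
o=robot.get_obs(); print(o["time"],np.round(o["tool_pos"],4),np.round(o["ee_rot"],3),np.round(o["wrist_force"],1),o["width"])
E
python3 look.py w1
```

```text
time: 1.1
tool_pos: [0.5332, -0.0918, 0.1739]
ee_rot: [3.141, -0.0, -1.571]
wrist_force: [1.2, -0.3, 0.1]
width: 0.0175
time: 1.5
tool_pos: [0.6234, 0.041, 0.1518]
ee_rot: [3.138, 0.002, -1.566]
wrist_force: [-0.4, -0.7, -0.1]
width: 0.0008
1.55 [0.6231 0.0399 0.1521] [ 3.138e+00  1.000e-03 -1.566e+00] [ 0.1  0.2 -0.3] 0.0005261420897367933
```

View pics/w1.png

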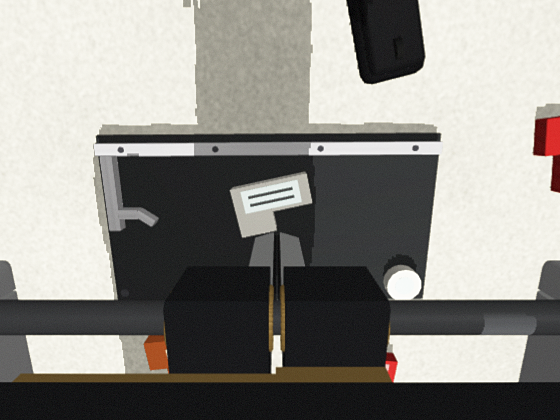

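The wrist view shows the white stepped carrier at (270,205), with its nose to the left and the step at lower right (275,212). The rail's inner edge runs along row 155, the stop and lip are at (115,190)–(155,220), and the puck is at (402,282). I'll take a second wrist position with the fingers off the step.

```bash
python3 -m jog '[[[0,0,0],[30,30,-10],1],[[0,0,0],[60,60,-20],1],[[0,0,0],[60,60,-20],1],[[0,0,0],[60,60,-20],1]]' ; python3 look.py w2; python3 - <<'E'
from h import *
ims=[]
for n in("w1","w2"):
    p=np.load(f"pics/{n}.npz")["p"]; ims.append(cv2.resize(p[110:250,80:450],None,fx=2.1,fy=2.1,interpolation=cv2.INTER_CUBIC))
cv2.imwrite("pics/crop12.png",np.vstack(ims)[:,:,::-1])
E
```

```text
time: 1.95
tool_pos: [0.5621, -0.0252, 0.1755]
ee_rot: [-3.14, -0.0, -1.574]
wrist_force: [0.6, 0.9, -0.1]
width: 0.0004
2.0 [ 0.5624 -0.0245  0.1749] [-3.141  0.    -1.573] [ 0.7  0.3 -0.4] 0.000292194510082646
```

View pics/crop12.png

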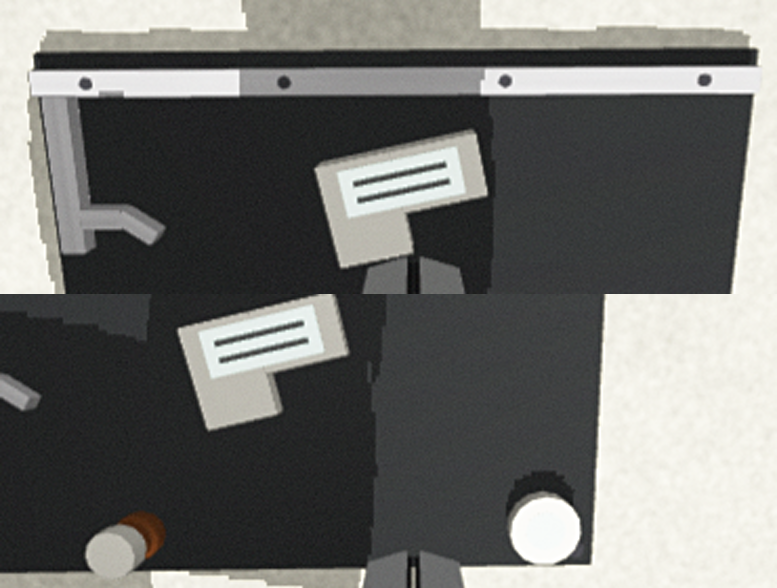

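The close crop confirms the white L-shaped part with the glass strip: its step opens to lower right, with the inner corner at crop (405,213) in view 1 and (268,372) in view 2. Next I'll measure corners, heights and the deck.

```bash
cat > meas.py <<'E'
import sys; from h import *
def corners(n,roi=None):
    f=np.load(f"pics/{n}.npz"); p=f["p"]; c={k:f[k] for k in("mtx","k1","world_to_cam")}; c["k1"]=float(c["k1"])
    g=cv2.cvtColor(cv2.medianBlur(p,3),cv2.COLOR_RGB2GRAY)
    return p,g,f["d"],c
if __name__=="__main__":
  for n in sys.argv[1:]:
    p,g,d,c=corners(n)
    m=np.uint8(g>140)*255
    for k in cv2.findContours(m,cv2.RETR_EXTERNAL,cv2.CHAIN_APPROX_NONE)[0]:
        a=cv2.contourArea(k)
        if 1500<a<9000 and k[:,0,1].max()<330:
            ap=cv2.approxPolyDP(k,4,True)[:,0]; 
            print(n,"area",a); P=cast(c,ap,.026)
            for u,q in zip(ap,P): print("  ",u,g[u[1],u[0]],"depth",round(float(d[u[1],u[0]]),4),np.round(q,4))
E
python3 meas.py w1 w2
python3 - <<'E'
from meas import *
p,g,d,c=corners("w1")
for x in (140,180,360,400): print("col",x,[int(v) for v in g[128:165,x]])
for y in (170,185): print("row",y,[int(v) for v in g[y,90:130]])
print("carrier col 270", [int(v) for v in g[165:240,262]])
E
```

```text
w1 area 2881.5
   [306 175] 186 depth 0.3065 [0.6512 0.0125 0.026 ]
   [232 189] 163 depth 0.3097 [0.6372 0.0836 0.026 ]
   [242 235] 191 depth 0.3199 [0.5906 0.0749 0.026 ]
   [274 230] 154 depth 0.3198 [0.596  0.0429 0.026 ]
   [274 210] 177 depth 0.3144 [0.6165 0.043  0.026 ]
   [310 202] 190 depth 0.3126 [0.6248 0.0079 0.026 ]
w2 area 2851.0
   [236 109] 166 depth 0.3139 [0.6524 0.0135 0.026 ]
   [165 127] 174 depth 0.3188 [0.6355 0.0847 0.026 ]
   [178 173] 141 depth 0.3293 [0.5896 0.0752 0.026 ]
   [211 166] 144 depth 0.3284 [0.5966 0.0409 0.026 ]
   [209 146] 184 depth 0.3233 [0.6168 0.0419 0.026 ]
   [244 138] 143 depth 0.3219 [0.6245 0.0064 0.026 ]
col 140 [156, 157, 157, 158, 158, 157, 104, 41, 32, 32, 33, 34, 31, 32, 46, 154, 235, 235, 233, 232, 231, 231, 231, 231, 233, 235, 234, 216, 115, 31, 31, 34, 34, 34, 33, 33, 33]
col 180 [161, 160, 160, 161, 162, 162, 94, 33, 32, 32, 32, 32, 29, 31, 61, 184, 236, 236, 234, 234, 235, 235, 234, 234, 235, 237, 237, 180, 76, 30, 30, 31, 33, 33, 34, 32, 33]
col 360 [163, 163, 164, 163, 138, 72, 34, 33, 34, 34, 34, 33, 34, 80, 199, 233, 
[... 336 characters left out ...]
25, 158, 158, 156, 154, 153, 155, 160, 161, 161, 160, 158, 113, 109, 108, 108, 106, 87, 33, 31, 31, 32, 33, 33, 33, 32, 33, 33, 33]
row 185 [236, 236, 238, 238, 165, 155, 155, 157, 160, 161, 161, 160, 124, 124, 156, 156, 155, 154, 153, 154, 159, 161, 161, 160, 155, 113, 110, 110, 111, 110, 92, 33, 32, 31, 33, 33, 33, 33, 32, 32]
carrier col 270 [34, 34, 34, 33, 32, 33, 35, 35, 34, 34, 34, 34, 33, 33, 35, 70, 117, 136, 180, 186, 186, 188, 216, 235, 236, 237, 237, 237, 157, 81, 81, 193, 237, 238, 238, 238, 174, 81, 81, 159, 234, 236, 236, 236, 235, 205, 186, 185, 185, 185, 185, 185, 185, 186, 186, 185, 185, 184, 184, 184, 184, 184, 184, 184, 184, 185, 187, 187, 114, 63, 63, 100, 107, 108, 106]
```

```bash
cat > deck.py <<'E'
from meas import *
M=np.array([[25,-38],[25,38],[-25,38],[-25,2],[-5,2],[-5,-38]])/1000.
def kabsch(M,P):
    m,q=M.mean(0),P.mean(0); H=(M-m).T@(P-q); a=np.arctan2(H[0,1]-H[1,0],H[0,0]+H[1,1])
    r=np.array([[np.cos(a),-np.sin(a)],[np.sin(a),np.cos(a)]]); t=q-r@m
    return t,a,np.linalg.norm((M@r.T+t)-P,axis=1)
E
python3 - <<'E'
from deck import *
A=np.array([[306,175],[232,189],[242,235],[274,230],[274,210],[310,202]]);B=np.array([[236,109],[165,127],[178,173],[211,166],[209,146],[244,138]])
p1,g1,_,c1=corners("w1"); p2,g2,_,c2=corners("w2")
def tri(a,b):
    o1,d1=rays(c1,a); o2,d2=rays(c2,b); 
    for i in range(len(a)):
        s=np.linalg.lstsq(np.c_[d1[i],-d2[i]],o2-o1,rcond=None)[0]; yield (o1+d1[i]*s[0]+o2+d2[i]*s[1])/2
print("tri z carrier",np.round([q[2] for q in tri(A,B)],4))
for c,u in((c1,A),(c2,B)):
    t,a,e=kabsch(M,cast(c,u,.026)[:,:2]); print("carrier",np.round(t,4),round(a,4),np.round(e,4))
def railrow(g,x,y0,y1,th=140):
    col=g[y0:y1,x].astype(float); i=np.where((col[:-1]>th)&(col[1:]<=th))[0][-1]; return y0+i+(col[i]-th)/(col[i]-col[i+1])
xs=[x for x in range(125,430,6) ]
P=cast(c1,[[x,railrow(g1,x,140,168,110)] for x in xs],.022); 
k=np.polyfit(P[:,1],P[:,0],1); print("rail x=",k, np.std(P[:,0]-np.polyval(k,P[:,1])))
ys=range(165,205,3); S=cast(c1,[[100+np.where((g1[y,100:125].astype(int)>135))[0].max()+.5,y] for y in ys],.022)
k2=np.polyfit(S[:,0],S[:,1],1); print("stop y=",k2,np.std(S[:,1]-np.polyval(k2,S[:,0])))
yaw=-np.arctan(k[0]); print("deck yaw rail",yaw,"stop",np.arctan(k2[0]))
# corner of rail and stop = deck (70,150)
y=(k2[0]*k[1]+k2[1])/(1-k2[0]*k[0]); C=np.array([np.polyval(k,y),y]); r=np.array([[np.cos(yaw),-np.sin(yaw)],[np.sin(yaw),np.cos(yaw)]])
O=C-r@[.07,.15]; print("corner",C,"deck origin",O)
for c,u in((c1,A),(c2,B)):
    t,a,e=kabsch(M,cast(c,u,.026)[:,:2]); print("carrier in deck",np.round((t-O)@r*1000,1),a-yaw,"corners\n",np.round((cast(c,u,.026)[:,:2]-O)@r*1000,1).tolist())
np.savez("deck.npz",O=O,r=r,yaw=yaw)
E
```

```text
tri z carrier [0.0314 0.0243 0.0243 0.023  0.0241 0.0218]
carrier [0.6211 0.0438] 0.194 [0.0022 0.0026 0.0019 0.002  0.0019 0.0026]
carrier [0.621  0.0435] 0.2222 [0.0021 0.002  0.0013 0.0011 0.0027 0.0011]
rail x= [-0.00901579  0.67010994] 0.00037789514035248007
stop y= [0.00996033 0.19219679] 0.00028679838403104584
deck yaw rail 0.009015540893279004 stop 0.009959998811913917
corner [0.66831712 0.19885344] deck origin [0.59967228 0.04822846]
carrier in deck [21.4 -4.6] 0.1849455117018864 corners
 [[51.2, -36.2], [37.9, 35.0], [-8.9, 26.7], [-3.7, -5.3], [16.8, -5.4], [24.7, -40.6]]
carrier in deck [21.3 -4.9] 0.21313779652311976 corners
 [[52.4, -35.2], [36.1, 36.2], [-9.9, 27.1], [-3.1, -7.3], [17.0, -6.5], [24.5, -42.0]]
```

```bash
cat > dk.py <<'E'
import sys; from h import *
D=np.load("deck.npz"); O,r,yaw=D["O"],D["r"],float(D["yaw"])
o=robot.get_obs(); print("tcp deck mm",np.round((o["tool_pos"][:2]-O)@r*1000,1),"z",round(o["tool_pos"][2]*1000,1),"F deck",np.round(np.array(o["wrist_force"])[:2]@r,1),round(o["wrist_force"][2],1))
if len(sys.argv)>1:
    x,y,z=map(float,sys.argv[1:4]); togo([*(O+r@[x/1000,y/1000]),z/1000],-np.pi/2+yaw)
E
python3 dk.py 4 -25 14
```

```text
tcp deck mm [-37.9 -72.4] z 174.9 F deck [0.7 0.3] -0.4
turn [-0.   0.  -0.6] shift [-47.9 -41.3 161. ] t 2.0
```

```bash
python3 -m jog '[[[0,0,-0.6],[-24,-21,40],1],[[0,0,-0.6],[-48,-41,80],1],[[0,0,-0.6],[-48,-41,110],1],[[0,0,-0.6],[-48,-41,120],1],[[0,0,-0.6],[-48,-41,120],1]]';python3 dk.py 4 -25 14; python3 look.py w3
```

```text
time: 2.5
tool_pos: [0.6021, 0.0246, 0.052]
ee_rot: [3.136, 0.0, -1.56]
wrist_force: [-0.3, -0.7, 0.0]
width: 0.0004
tcp deck mm [  2.2 -23.7] z 52.0 F deck [-0.3 -0.7] 0.0
turn [0.3 0.  0.1] shift [ 1.3 -2.  38. ] t 2.5
2.55 [0.6036 0.0242 0.0545] [ 3.141 -0.    -1.56 ] [-0.  -0.4  0.8] 0.0005933507154650159
```

View pics/w3.png

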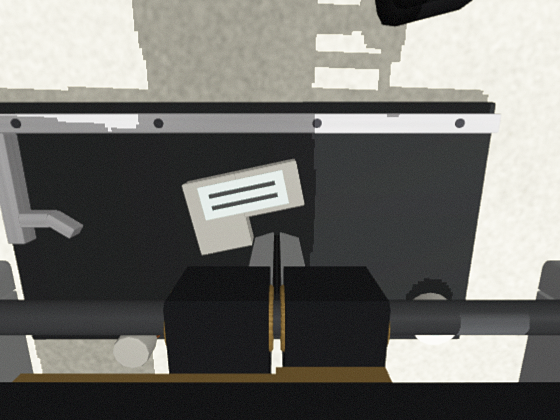

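The fingertips at (277,235) are over the step's open side, with the carrier's step corner at (248,215). I'll go down and press towards the rail.

```bash
python3 -m jog '[[[0,0,0],[0,0,20],1],[[0,0,0],[0,0,40],1],[[0,0,0],[0,0,40],1],[[0,0,0],[0,0,40],1]]';python3 dk.py 16 -20 14; python3 look.py w4
```

```text
time: 2.95
tool_pos: [0.6048, 0.0238, 0.0168]
ee_rot: [-3.139, -0.0, -1.561]
wrist_force: [-0.3, 0.2, -0.1]
width: 0.0003
tcp deck mm [  4.9 -24.5] z 16.8 F deck [-0.3  0.2] -0.1
turn [-0.2 -0.   0. ] shift [ -4.5 -11.    2.8] t 2.95
3.0 [0.6053 0.0239 0.0173] [-3.137 -0.    -1.561] [-0.7  0.5 -0.3] 0.0006267891410741462
```

View pics/w4.png

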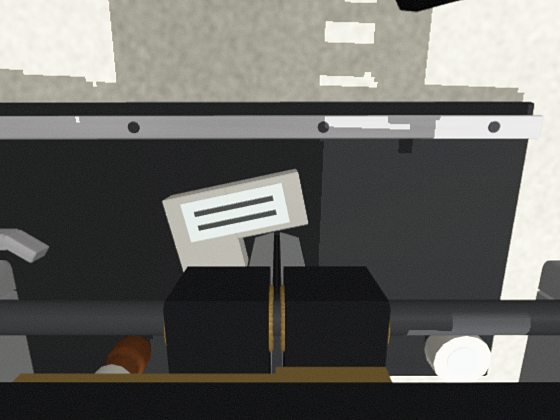

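The fingers are in the step, with the carrier's step face just above the tips at (277,232). Press now.

```bash
python3 -m jog '[[[0,0,0],[0,-4,2],1],[[0,0,0],[0,-8,2],1],[[0,0,0],[0,-12,2],1],[[0,0,0],[0,-16,2],1],[[0,0,0],[0,-20,2],1]]';python3 dk.py 28 -25 14;  python3 -m jog '[[[0,0,0],[0,-1,0],1],[[0,0,0],[0,-2,0],1],[[0,0,0],[0,-3,0],1],[[0,0,0],[0,-4,0],1],[[0,0,0],[0,-4,0],1]]';python3 dk.py 32 -25 14; python3 look.py w5
```

```text
time: 3.5
tool_pos: [0.6218, 0.0249, 0.0122]
ee_rot: [3.136, 0.001, -1.56]
wrist_force: [-7.0, 0.5, 0.6]
width: 0.0002
tcp deck mm [ 22.  -23.5] z 12.2 F deck [-7.   0.6] 0.6
turn [0.3 0.  0.1] shift [ 1.5 -6.  -1.8] t 3.5
time: 4.0
tool_pos: [0.624, 0.0255, 0.0117]
ee_rot: [3.133, 0.002, -1.56]
wrist_force: [-9.6, 2.1, 4.5]
width: 0.0005
tcp deck mm [ 24.1 -22.9] z 11.7 F deck [-9.6  2.2] 4.5
turn [0.5 0.1 0.1] shift [ 2.1 -7.8 -2.3] t 4.0
4.05 [0.624  0.0255 0.0117] [ 3.133e+00  2.000e-03 -1.560e+00] [-9.1  0.9  4.4] 0.0001409523758187474
```

View pics/w5.png

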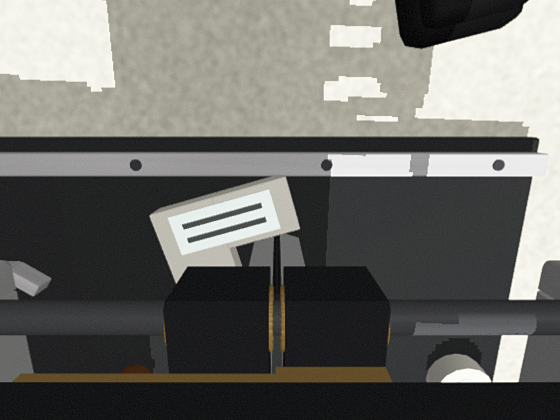

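The tail corner touches the rail at (287,178) and the carrier turned a little nose-out. The fingers bear too far behind the step corner (237,247), so I'll shift them towards the corner, raise slightly, and press again.

```bash
python3 -m jog '[[[0,0,0],[0,4,-3],1],[[0,0,0],[-4,4,-4],1],[[0,0,0],[-9,4,-4],1],[[0,0,0],[-11,4,-4],1],[[0,0,0],[-11,4,-4],1]]';python3 dk.py;  python3 -m jog '[[[0,0,0],[0,-2,0],1],[[0,0,0],[0,-5,0],1],[[0,0,0],[0,-8,0],1],[[0,0,0],[0,-10,0],1],[[0,0,0],[0,-12,0],1]]';python3 dk.py; python3 look.py w6
```

```text
time: 4.55
tool_pos: [0.624, 0.0359, 0.0168]
ee_rot: [-3.141, 0.0, -1.56]
wrist_force: [-0.5, -0.5, 0.4]
width: 0.0005
tcp deck mm [ 24.2 -12.5] z 16.8 F deck [-0.5 -0.5] 0.4
time: 5.05
tool_pos: [0.6288, 0.0363, 0.0163]
ee_rot: [3.125, 0.001, -1.56]
wrist_force: [-21.9, 2.2, 14.6]
width: 0.0006
tcp deck mm [ 29.  -12.2] z 16.3 F deck [-21.8   2.4] 14.6
5.1 [0.6287 0.0363 0.0163] [ 3.125e+00  1.000e-03 -1.560e+00] [-18.6   2.1  12.9] 0.00011619771110106547
```

View pics/w6.png

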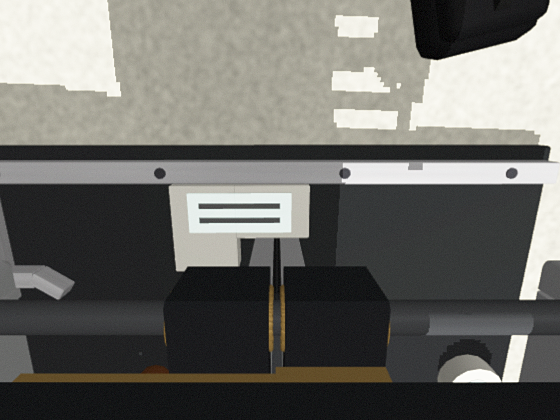

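The carrier now lies flat along the rail (its edge at row 185 is parallel to the rail edge). I'll ease the preload and slide along.

```bash
python3 -m jog '[[[0,0,0],[0,4,0],1],[[0,0,0],[-4,4,0],1],[[0,0,0],[-8,4,0],1],[[0,0,0],[-12,4,0],1],[[0,0,0],[-16,4,0],1]]';python3 dk.py;  python3 -m jog '[[[0,0,0],[-4,0,0],1],[[0,0,0],[-8,0,0],1],[[0,0,0],[-12,0,0],1],[[0,0,0],[-16,0,0],1],[[0,0,0],[-20,0,0],1]]';python3 dk.py 32 100 16; python3 look.py w7
```

```text
time: 5.6
tool_pos: [0.6285, 0.0487, 0.0151]
ee_rot: [3.134, -0.005, -1.562]
wrist_force: [-8.2, -4.9, 1.4]
width: 0.0006
tcp deck mm [28.8  0.2] z 15.1 F deck [-8.3 -4.9] 1.4
time: 6.1
tool_pos: [0.6283, 0.0686, 0.0151]
ee_rot: [3.134, -0.005, -1.562]
wrist_force: [-7.3, -5.9, 2.8]
width: 0.0004
tcp deck mm [28.8 20.1] z 15.1 F deck [-7.3 -5.8] 2.8
turn [ 0.4 -0.3  0. ] shift [-79.9  -3.2  -1.4] t 6.1
6.15 [0.6283 0.0694 0.0151] [ 3.134 -0.005 -1.561] [-8.1 -4.6  1.6] 0.0006273236392180201
```

View pics/w7.png

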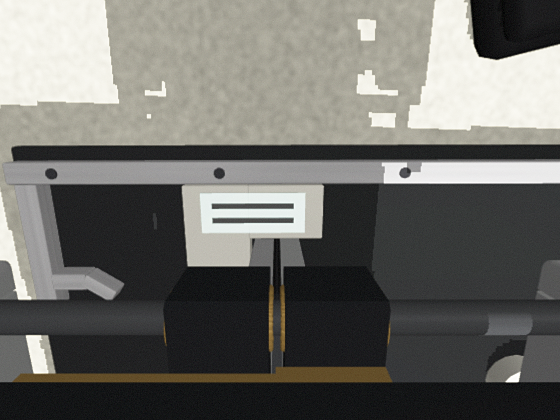

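The carrier is flush with the rail, fingers in the step corner at (252,240), nose at column 184 and the stop at column 52. Continue.

```bash
python3 -m jog '[[[0,0,0],[-6,0,0],1],[[0,0,0],[-12,0,0],1],[[0,0,0],[-18,0,0],1],[[0,0,0],[-24,0,0],1],[[0,0,0],[-30,0,0],1]]';python3 dk.py;  python3 -m jog '[[[0,0,0],[-6,0,0],1],[[0,0,0],[-12,0,0],1],[[0,0,0],[-18,0,0],1],[[0,0,0],[-24,0,0],1],[[0,0,0],[-30,0,0],1]]';python3 dk.py; python3 look.py w8
python3 - <<'E'
from deck import *
D=np.load("deck.npz"); O,r=D["O"],D["r"]
p,g,_,c=corners("w8"); ro=proj(c,[*(O+r@[.060,.150]),.022]); print("stop px",ro)
y=int(ro[0,1])+10; print(y,[int(v) for v in g[y,60:260]])
E
```

```text
time: 6.65
tool_pos: [0.6279, 0.0986, 0.0151]
ee_rot: [3.134, -0.006, -1.562]
wrist_force: [-7.8, -4.6, 1.1]
width: 0.0003
tcp deck mm [28.7 50.1] z 15.1 F deck [-7.8 -4.5] 1.1
time: 7.15
tool_pos: [0.6276, 0.1285, 0.0151]
ee_rot: [3.134, -0.006, -1.562]
wrist_force: [-7.5, -6.3, 2.0]
width: 0.0006
tcp deck mm [28.6 80. ] z 15.1 F deck [-7.6 -6.2] 2.0
7.2 [0.6276 0.1297 0.0151] [ 3.134 -0.005 -1.561] [-7.  -5.1  2.4] 0.0003612902617200477
stop px [[147.88957849 201.95315828]]
211 [239, 240, 240, 240, 240, 240, 238, 237, 236, 237, 237, 239, 240, 240, 240, 236, 166, 159, 158, 159, 160, 160, 161, 162, 162, 163, 162, 161, 158, 158, 156, 156, 157, 158, 159, 159, 159, 160, 161, 164, 167, 169, 170, 168, 167, 164, 162, 158, 158, 157, 156, 155, 155, 158, 159, 161, 161, 160, 160, 163, 164, 166, 167, 166, 97, 28, 28, 72, 160, 161, 161, 159, 159, 159, 158, 156, 156, 156, 156, 160, 163, 164, 164, 164, 163, 163, 162, 161, 144, 110, 109, 111, 111, 112, 112, 112, 52, 32, 32, 32, 33, 33, 34, 34, 34, 34, 35, 34, 33, 33, 33, 33, 33, 32, 33, 33, 35, 34, 33, 33, 32, 34, 39, 108, 187, 188, 188, 186, 187, 186, 187, 187, 188, 187, 186, 186, 186, 186, 185, 187, 195, 236, 236, 236, 235, 235, 235, 235, 235, 235, 236, 236, 236, 236, 237, 238, 238, 238, 238, 238, 238, 238, 238, 238, 238, 237, 238, 237, 238, 237, 238, 238, 238, 238, 238, 237, 237, 237, 237, 237, 237, 237, 237, 237, 238, 237, 237, 237, 237, 237, 237, 237, 237, 237, 237, 238, 237, 237, 237, 238]
```

```bash
python3 -m jog '[[[0,0,0],[-3,0,0],1],[[0,0,0],[-6,0,0],1],[[0,0,0],[-9,0,0],1],[[0,0,0],[-12,0,0],1],[[0,0,0],[-15,0,0],1]]';python3 dk.py;  python3 -m jog '[[[0,0,0],[-1,0,0],1],[[0,0,0],[-2,0,0],1],[[0,0,0],[-3,0,0],1],[[0,0,0],[-4,0,0],1],[[0,0,0],[-5,0,0],1]]';python3 dk.py; python3 look.py w9
```

```text
time: 7.7
tool_pos: [0.6274, 0.1436, 0.0149]
ee_rot: [3.133, -0.006, -1.561]
wrist_force: [-7.5, -6.3, 1.1]
width: 0.0008
tcp deck mm [28.6 95.1] z 14.9 F deck [-7.6 -6.3] 1.1
time: 8.2
tool_pos: [0.6274, 0.1485, 0.0149]
ee_rot: [3.133, -0.006, -1.561]
wrist_force: [-8.1, -5.0, 1.2]
width: 0.0004
tcp deck mm [ 28.6 100. ] z 14.9 F deck [-8.2 -5. ] 1.2
8.25 [0.6274 0.1487 0.0149] [ 3.133 -0.005 -1.561] [-7.2 -5.8  2. ] 0.0009400133429263702
```

View pics/w9.png

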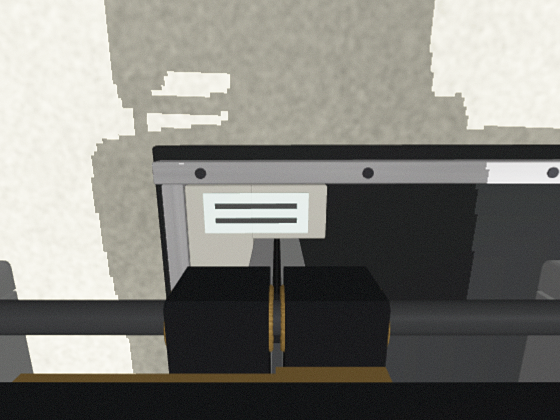

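The nose is at column 187, right at the stop's inner edge, but the force hasn't risen yet. Continue gently.

```bash
python3 -m jog '[[[0,0,0],[-1,0,0],1],[[0,0,0],[-2,0,0],1],[[0,0,0],[-3,0,0],1],[[0,0,0],[-3,0,0],1]]';python3 dk.py;  python3 -m jog '[[[0,0,0],[-1,0,0],1],[[0,0,0],[-2,0,0],1],[[0,0,0],[-3,0,0],1],[[0,0,0],[-3,0,0],1]]';python3 dk.py
```

```text
time: 8.65
tool_pos: [0.6273, 0.1512, 0.0148]
ee_rot: [3.133, -0.006, -1.561]
wrist_force: [-7.7, -5.6, 0.8]
width: 0.0007
tcp deck mm [ 28.6 102.7] z 14.8 F deck [-7.7 -5.6] 0.8
time: 9.05
tool_pos: [0.6273, 0.1512, 0.0148]
ee_rot: [3.133, -0.011, -1.562]
wrist_force: [-8.5, -11.3, 2.6]
width: 0.0006
tcp deck mm [ 28.6 102.7] z 14.8 F deck [ -8.6 -11.2] 2.6
```

Motion stopped and the force doubled, so it is against the stop. One firmer seat, then back off diagonally away from both faces and lift clear.

```bash
python3 -m jog '[[[0,0,0],[-2,-2,0],1],[[0,0,0],[-3,-3,0],1],[[0,0,0],[-3,-3,0],1]]';python3 dk.py;  python3 -m jog '[[[0,0,0],[5,5,0],1],[[0,0,0],[10,8,0],1],[[0,0,0],[14,10,0],1],[[0,0,0],[14,10,0],1],[[0,0,0],[14,10,-20],1]]';python3 dk.py; python3 -m jog '[[[0,0,0],[0,0,-30],1],[[0,0,0],[10,20,-70],1],[[0,0,0],[30,50,-100],1],[[0,0,0],[40,70,-120],1],[[0,0,0],[40,70,-120],1]]'; python3 -m jog '[[[0,0,0],[0,0,0],1],[[0,0,0],[0,0,0],1],[[0,0,0],[0,0,0],1]]'; python3 look.py w10; python3 -c "
from h import *
p,d=eyes.snapshot('top'); a=cv2.resize(p[170:310,190:400],None,fx=2,fy=2)
w=np.load('pics/w10.npz')['p']; b=cv2.resize(w[0:240,80:500],None,fx=1.6,fy=1.6)
o=np.zeros((b.shape[0]+200,672,3),np.uint8)
o[:b.shape[0]]=b; o[b.shape[0]:,:420]=a[:200]; cv2.imwrite('pics/fin.png',o[:,:,::-1])"
```

```text
time: 9.35
tool_pos: [0.6274, 0.1513, 0.0148]
ee_rot: [3.125, -0.017, -1.563]
wrist_force: [-15.5, -19.2, 7.8]
width: 0.0003
tcp deck mm [ 28.6 102.8] z 14.8 F deck [-15.7 -19.1] 7.8
time: 9.85
tool_pos: [0.6214, 0.1464, 0.0335]
ee_rot: [3.136, -0.001, -1.56]
wrist_force: [0.6, -0.1, -0.3]
width: 0.0007
tcp deck mm [22.7 98. ] z 33.5 F deck [ 0.6 -0.1] -0.3
time: 10.35
tool_pos: [0.5551, 0.1057, 0.1619]
ee_rot: [-3.132, 0.001, -1.561]
wrist_force: [-0.4, 1.4, 1.2]
width: 0.0001
time: 10.65
tool_pos: [0.5536, 0.1062, 0.1544]
ee_rot: [3.138, -0.0, -1.56]
wrist_force: [0.1, -0.0, 0.2]
width: 0.0004
10.7 [0.5536 0.1062 0.1546] [ 3.138 -0.    -1.56 ] [ 0.4  0.4 -0.3] 0.0006481091937508281
```

View pics/fin.png

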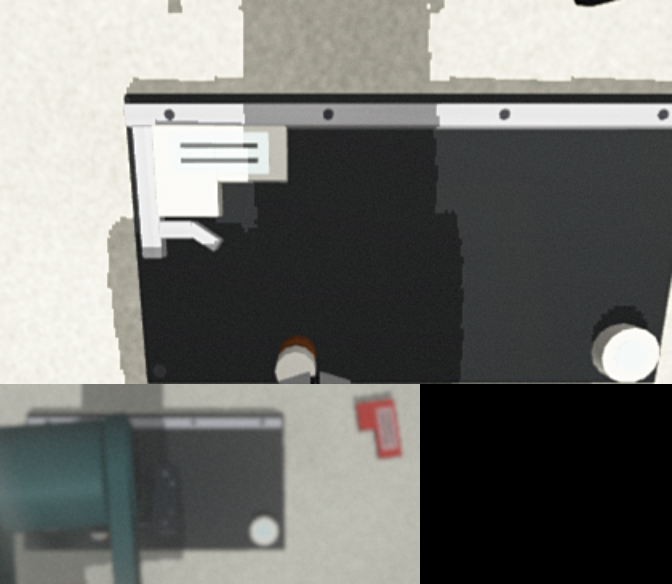

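The wrist view shows the carrier in the corner pocket, touching the rail edge (row 127) and the stop (column 157), with the vial and puck standing. A numeric check follows.

```bash
python3 - <<'E'
from deck import *
D=np.load("deck.npz"); O,r,yaw=D["O"],D["r"],float(D["yaw"])
p,g,_,c=corners("w10"); p2,_,_,c2=corners("w2")
u=np.array([[287,127],[157,127],[157,215],[219,215],[219,181],[287,181]])/1.6+[80,0]
t,a,e=kabsch(M,cast(c,u,.026)[:,:2]); print("carrier deck",np.round((t-O)@r*1000,1),"yaw",round(a-yaw,3),np.round(e*1000,1))
print("vial now",cast(c,[264.4,226],.055)[0][:2],"before",cast(c2,[134.8,232],.055)[0][:2])
h=proj(c,np.c_[(O+np.array([[.070,.150],[.070,0.036]])@r.T),[.022]*2]); print("rail/stop corner px",h, "carrier px",u[:2])
x=int(u[0,0])-8; print("col",x,[int(v) for v in g[60:100,x]]); y=100; print("row",y,[int(v) for v in g[y,155:200]])
E
```

```text
carrier deck [ 44.  110.9] yaw -0.015 [0.8 2.6 0.6 0.9 0.2 0.9]
vial now [0.53838181 0.11633152] before [0.53547793 0.11294957]
rail/stop corner px [[175.30299632  77.75185952]
 [300.52379417  77.98958386]] carrier px [[259.375  79.375]
 [178.125  79.375]]
col 251 [35, 35, 35, 36, 79, 145, 157, 158, 157, 158, 158, 158, 157, 157, 156, 155, 152, 152, 158, 185, 192, 194, 193, 193, 193, 193, 192, 192, 191, 192, 190, 191, 191, 191, 191, 191, 191, 191, 190, 191]
row 100 [237, 238, 239, 241, 241, 194, 54, 54, 59, 153, 241, 241, 238, 237, 236, 236, 237, 241, 241, 240, 239, 239, 251, 251, 250, 250, 250, 250, 250, 250, 250, 250, 249, 249, 249, 250, 252, 252, 152, 148, 148, 148, 148, 147, 147]
```

```bash
python3 -c "
from bench import close_job
print(close_job())"
```

```text
the job is handed in; nothing more can be done
None
```

The white carrier is in the corner pocket, touching the rail and the end stop as far as I can measure. I handed the job in at about 10.8 s, with the hand clear.

**What I did:** I put the shut fingertips into the carrier's step and pressed it towards the rail. The first press turned the nose outwards, so I moved the fingertips closer to the step corner and pressed again, which laid it flat. I then slid it about 103 mm along the rail with about 8 N of side pressure. It stopped dead at the end stop; I pressed once more into the corner (about 16 N and 19 N, no further movement), backed off diagonally and lifted clear.

**Last checks:**
- **Contact:** the final wrist picture shows no dark gap at the rail or the stop.
- **Position:** the carrier measured at deck (44.0, 110.9) mm, turned by -0.015 rad, against a target of (45, 112). The 1.5 mm difference is within the calibration error of about 2 mm.
- **Other objects:** my before and after readings of the vial differ by about 4.5 mm. They came from rough pixel picks, the vial is still standing, and I saw no sign of contact. The puck and the nearby red part look undisturbed. The arm hid part of the final top view, so I did not re-measure the rest.
- **Force:** the highest force I read was about 26 N, well under the limits. At the end the hand was clear with almost no wrist force.

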